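# Drag out the paint caddy and load the pot carousel

## Robot

A 6-joint arm with a two-finger parallel gripper is mounted at the origin on the work surface. World frame = base frame: x ahead of the robot, y to its left, z up, the work surface at z = 0. Lengths are in m, angles in degrees, forces in N, time in s.
With the tool pointing down it reaches from about 0.3 to 0.75 m from the base axis. Payload 8.5 kg.
Tool frame: the origin (TCP) lies on the centre line of the jaws, within the pads' length; the fingertips stand 19 mm ahead of it and the grasp point (between the pads) is the TCP (env.tcp_to_tips is the z of the fingertips in the tool frame, in m); z points along the fingers, y is the line along which they close (so a half turn about z gives the same grasp; the last joint's range is limited). The gripper opens to 85 mm and grips with 20 to 120 N. Pads are 22 mm wide; open, the fingers measure 114 mm over their backs; the gripper's body (76 mm by 85 mm) begins 54 mm behind the grasp point. The pads swing forward as they close: fully open they stand 13 mm farther back than shut.
Start: joints at [-78.455, 21.807, 74.336, -0, 83.858, -12.336], TCP at [0.223, -0.503, 0.25] pointing down, gripper open.
Joint ranges: [-178.18, 178.18], [-50.72, 133.34], [12.68, 142.11], [-81.47, 261.47], [9.98, 163.14], [-165.26, 165.26]. Speed limits (degrees/s): [136.94, 136.94, 180, 180, 180, 180].

## Interface

Orientations are given as a 3x3 rotation matrix whose columns are the frame's x, y, z axes.
In Python, from rig import env gives the robot as it stands.
- The arm moves only by the tool servo_tool, never from a script. Its argument "steps" is a list of rows, each an object of numbers: "tx", "ty", "tz": the shift along the world's x, y, z in cm; "yaw": the turn about the world's z in degrees; "claw": the finger opening in cm, from 0 to 8.54. In form: [{"tx": .., "ty": .., "tz": .., "yaw": .., "claw": ..}, ...]. A call has 1 to 20 rows; each row shifts and turns the commanded pose from where the row before left it; what a row does not reach is not made up. A row lasts 1/10 s, in which the tool goes at most 50 mm and 8.59 degrees, less where a joint would pass 70% of its speed; a pose out of reach is approached as far as the arm can. A call with a gripper value outside its range is refused whole. The fingers move at their own pace and stop on an object; "newtons" is the grip in N (left out, the last holds). Time passes only in rows, so rows that do not move let the fingers close. It gives the time, the measured TCP pose, the force, the opening and the grip force at its end, in the units of the state.
- env.observe(): the state, without advancing time (a new reading comes with each control period).
- env.get_image(name): name is "scene" or "top"; returns (picture, depth): 420x560x3 uint8, red, green, blue; 420x560 float32, m along the optical axis (not along the pixel's ray), 0 where there is no reading.
- env.camera_model(name): a dict with "fovy" (degrees; the focal length in pixels is half the picture's height over the tangent of half this angle, whatever the lens; pixels are square), "cx", "cy" (the principal point, pixels), "T" (4x4, takes a point from camera to world coordinates). Camera axes: x right, y down, z forward; pixel columns grow to the right and rows downward; lengths in m; the calibration is good to about 2 mm. A picture is of the moment at which its call begins. camera_model takes no time and is no camera call.
- env.close_job(): hands the job in; it is judged then, once.
The state is a dict: "time_s": time; "q": joint angles; "qvel": joint speeds; "joint_efforts": joint torques, N m; "position": TCP position; "tool_rot": TCP orientation; "ft_force": force on the tool from outside, world axes, zero at the start; "wrist_torque": the same for the moment, N m; "grip_width": finger opening in m; "gripper_force": force on a finger pad.
Only numpy, scipy, OpenCV 4.12 (cv2) and the standard library are available. Lean on these libraries where they do the work, as an engineer would, in place of code of your own. Each camera call takes 0.05 s, during which the arm holds its last target. There are 200 camera calls.

## Task

Reach under the shelf, hook the wooden caddy behind its far lip and drag it towards the robot until all of it is out from under the shelf, leaving the pot and the bottle alone in their wells and not pushing against the shelf. Then take the short straight-sided pot from the caddy, set it down gently, upright and fully home, in the carousel pocket that stands at the steel pointer, and let go of it. Last, turn the carousel by its handle one click anticlockwise (seen from above), so that the next pocket clicks in at the pointer; the bottle stays in its well and the jar of brushes where it is.

Things in the scene. Friction and masses are not known exactly. Their poses are not given: they have to be found in the camera images.
- riser_edge (a point): Plywood shelf fixed on the bench, 540 wide, 130 deep: board 18 thick, underside 220 above the bench, on 18 thick end panels; front and back open. This point: middle of the board's front edge, at its underside. x points away from the robot, into the shelf; y along the edge. Things on top keep 40 or more behind the edge.
- caddy_lip (a point): Loose wooden caddy, 0.35 to 0.75 kg: board 130 (x) by 270 (y), 14 thick, flat on the bench, with an upright lip 12 thick all along its far edge, top 40 above the bench. This point: middle of the lip's top far edge. x points to the lip, away from the robot; y along the lip. It starts 2 to 10 inside the shelf's edge; a tool tilted 25 to 45 degrees fits. Lip free over its middle 180.
- well_left (a point): Centre of the floor of the caddy's well at +y: round, 40 across, 6 deep, floor 8 above the bench; 60 nearer the robot than the lip's far face and 110 to the left of the middle. Its axes are the caddy's.
- well_right (a point): The like well at -y, 110 to the right of the middle.
- pot_mid (a point): Centre, half-way up, of the short pot: straight round pot, 36 across and 60 high, clear glass with a paper label and a black flat lid as wide as the pot, about 0.09 kg. It starts upright in either well of the caddy.
- bottle_mid (a point): Bottle in the other well, 36 across and 95 high, narrowing to a small black cap 21 across; this point is on its axis, 40 above its underside. It stays in its well.
- carousel (a joint): Turn of the carousel, left or right of the caddy: aluminium disc 176 across on a fixed steel base, six black round pockets (43 across inside, 49 outside, rims 18 high, centres 62 from the axis). In rad, positive anticlockwise from above, 0 at the start. An over-centre spring (about 0.1 N m) holds it against its stops at 0 and 1.047, one click (60 degrees); let go past half-way, it runs on to 1.047.
- pocket (a point): Centre of the floor of the pocket that stands at the pointer at the start, 24 above the bench; it turns with the disc. The pointer is a steel arrow-ended tab of the fixed base, which sticks out beyond the disc's rim near the bench. x points from this pocket to the carousel's axis, 62 away.
- handle (a point): Centre of the carousel's handle, on its axis, 81 above the bench: a black upright bar 44 long, 12 thick and 26 high (68 to 94 above the bench) on a 16 thick post. The bar's length is along x, that is towards the pocket; y is across its thickness.
- brush_jar: Glass jar with brushes, 80 across, 85 high, brushes up to about 175 high; origin at the centre of its underside. Stands on the other side of the caddy from the carousel. Bystander.
Mind the look-alikes: they are no part of the job. Leave any blue or orange look-alike of the part that bears pot_mid alone.

How it is judged:
By the outcome, as a careful person would: the job done as asked, in the order asked, and still so for the second after the job is handed in, with the robot touching nothing.
It also fails if it takes over 67 s, if anything falls off the work surface, if the arm or the gripper's body presses on something with over 40 N, if the wrist force passes 120 N, or if a joint passes its speed limit or range.

## Working session

There is one attempt and no reset: what is moved stays moved. The work goes in short steps, Python scripts to look and compute and a tool call to move; the robot and the scene stay as the last step left them, time stands still between calls to the robot, and variables do not carry over. Pictures are saved under pics/ and viewed, at most 10 in all, crops included, and the job is handed in when it is done.

Besides the shell and the picture viewer there is one more tool, called after "Request:" as name(argument=value, ...) on one line, values as JSON. servo_tool: Moves the arm, as the interface text tells. Its arguments: {"type":"object","properties":{"steps":{"type":"array"},"newtons":{"type":"number"}},"required":["steps"]}

```bash
mkdir -p pics; ls
cat > h.py <<'E'
from rig import env
import numpy as np, cv2
def ray(cam,u,v):
    m=env.camera_model(cam);f=210/np.tan(np.radians(m["fovy"])/2);T=np.array(m["T"])
    d=T[:3,:3]@np.array([(u-m["cx"])/f,(v-m["cy"])/f,1.]);return T[:3,3],d
def onz(cam,u,v,z):
    o,d=ray(cam,u,v);return o+d*(z-o[2])/d[2]
def cloud(cam,dep):
    m=env.camera_model(cam);f=210/np.tan(np.radians(m["fovy"])/2);T=np.array(m["T"])
    v,u=np.mgrid[:420,:560];p=np.stack([(u-m["cx"])/f*dep,(v-m["cy"])/f*dep,dep],-1)
    return p@T[:3,:3].T+T[:3,3]
def grab(n):
    for c in ("scene","top"):
        im,d=env.get_image(c);cv2.imwrite(f"pics/{c}{n}.png",cv2.cvtColor(im,cv2.COLOR_RGB2BGR));np.save(f"pics/{c}{n}.npy",d)
E
python3 - <<'E'
from h import *
grab(0)
for c in("scene","top"):
    m=env.camera_model(c);print(c,m["fovy"],m["cx"],m["cy"],np.round(m["T"],3).tolist())
s=env.observe();print(s["time_s"],s["position"],np.round(s["tool_rot"],3).tolist(),s["ft_force"],s["grip_width"])
E
```

```text
pics
scene 53.60707463713727 273.24083079548427 204.1009538457796 [[-0.95, -0.219, 0.222, 0.371], [-0.311, 0.707, -0.635, 0.66], [-0.017, -0.673, -0.74, 0.936], [0.0, 0.0, 0.0, 1.0]]
top 45.34049522865971 284.73182256977844 207.7691716241246 [[-0.015, -0.997, 0.07, 0.514], [-1.0, 0.014, -0.016, -0.002], [0.015, -0.071, -0.997, 1.524], [0.0, 0.0, 0.0, 1.0]]
0.1 [ 0.22259888 -0.50268253  0.24979068] [[0.914, 0.405, -0.0], [0.405, -0.914, 0.001], [0.0, -0.001, -1.0]] [-0.06126907  0.83416198  0.42084166] 0.08574400547711424
```

View pics/scene0.png

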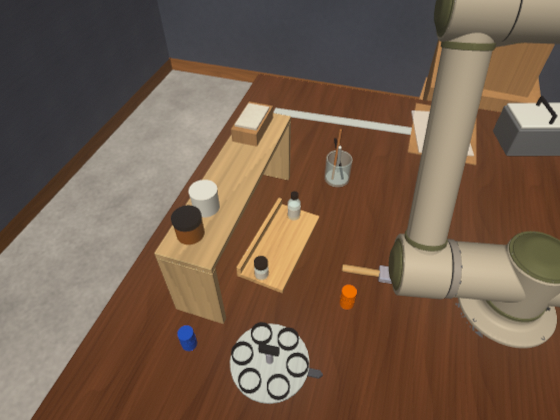

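View pics/top0.png

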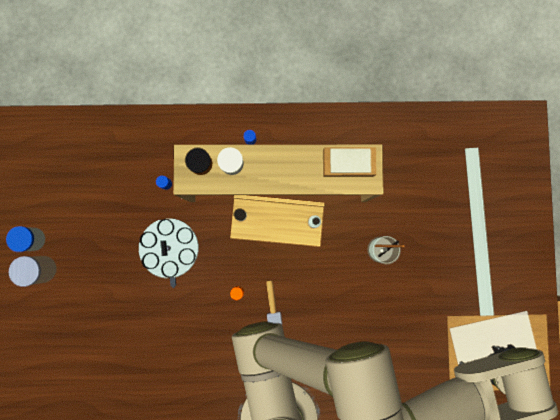

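The scene picture shows the shelf on the left with the caddy at (280,245), the pot at (261,267), the bottle at (294,206), the carousel at (270,361) with its pointer at (313,374), and the jar at (338,168). In the top picture the pot is at (240,214), the bottle at (314,221), the carousel at (168,248) and the pointer at (173,282). The caddy's far edge is at rows 197–203. Next I'll look at it enlarged.

Run:
```python
import cv2,numpy as np
a=cv2.imread("pics/top0.png")[185:295,130:330];b=cv2.imread("pics/scene0.png")[190:400,220:330]
cv2.imwrite("pics/c1.png",cv2.resize(a,None,fx=4,fy=4,interpolation=cv2.INTER_CUBIC))
cv2.imwrite("pics/c2.png",cv2.resize(b[:,:],None,fx=2.8,fy=2.8,interpolation=cv2.INTER_CUBIC))
```

```text
(no output)
```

View pics/c1.png

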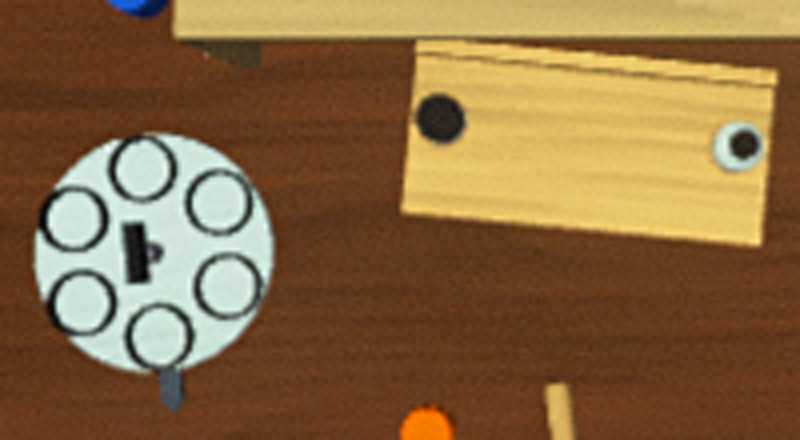

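Run:
```python
from h import *
im=cv2.imread("pics/top0.png");P=cloud("top",np.load("pics/top0.npy"))
h=P[...,2]
# shelf front edge from top surface
m=(abs(h-.238)<.008)&(P[...,0]>.5)
ys=[];xs=[]
for u in range(190,375,4):
    v=np.where(m[:,u])[0]
    if len(v): 
        p=onz("top",u,v.max()+.5,.238);xs.append(p[0]);ys.append(p[1])
print("shelf edge x(y)",np.polyfit(ys,xs,1),np.std(np.polyval(np.polyfit(ys,xs,1),ys)-xs),min(ys),max(ys))
# caddy board / lip
hsv=cv2.cvtColor(im,cv2.COLOR_BGR2HSV);
for u in (246,255,262,270,280,290,300,310):
    print(u,[(v,int(hsv[v,u,0]),int(hsv[v,u,1]),int(hsv[v,u,2]),round(float(h[v,u])*1000),round(float(P[v,u,0])*1000)) for v in range(190,207)])
# caddy board front edge
m=(abs(h-.014)<.006)&(hsv[...,2]>150)&(P[...,0]>.35)
m[:, :225]=0;m[:,330:]=0
c=max(cv2.findContours(m.astype(np.uint8),0,2)[0],key=cv2.contourArea);r=cv2.minAreaRect(c);print(r)
for q in cv2.boxPoints(r): print(np.round(onz("top",*q,.014),4))
# jaw cloud
q=P[300:420,400:560].reshape(-1,3);q=q[(q[:,2]>.1)];o=np.array([.2226,-.5027])
r=np.hypot(*(q[:,:2]-o).T)
for z in np.arange(.2,.8,.03):
    k=(q[:,2]>z)&(q[:,2]<z+.03)&(r<.15)
    if k.sum(): print(round(z-.231,3),k.sum(),r[k].min().round(3),r[k].max().round(3),(q[k,:2]-o).min(0).round(3),(q[k,:2]-o).max(0).round(3))
```

```text
shelf edge x(y) [0.00697369 0.64023784] 0.0008811404077903978 -0.2524363452361649 0.22051829099548037
246 [(190, 21, 118, 212, 234, 652), (191, 23, 127, 211, 236, 649), (192, 23, 119, 214, 239, 646), (193, 22, 122, 211, 233, 644), (194, 21, 133, 128, 231, 642), (195, 20, 151, 179, 39, 658), (196, 21, 140, 230, 36, 655), (197, 21, 147, 229, 38, 652), (198, 21, 140, 228, 42, 649), (199, 20, 154, 156, 26, 647), (200, 20, 146, 217, 16, 645), (201, 22, 141, 233, 17, 642), (202, 21, 141, 224, 14, 639), (203, 21, 146, 225, 8, 637), (204, 21, 147, 227, 10, 633), (205, 21, 144, 229, 17, 630), (206, 21, 141, 215, 14, 627)]
255 [(190, 22, 122, 211, 239, 651), (191, 22, 123, 213, 237, 649), (192, 22, 121, 219, 239, 646), (193, 22, 122, 222, 233, 644), (194, 21, 140, 124, 228, 642), (195, 13, 176, 107, -4, 662), (196, 21, 132, 219, 41, 654), (197, 23, 133, 238, 37, 652), (198, 21, 141, 229, 42, 648), (199, 22, 143, 230, 37, 646), (200, 20, 152, 170, 23, 644), (201, 21, 143, 209, 15, 642), (202, 22, 142, 230, 12, 639), (203, 22, 135, 230, 15, 636), (204, 21, 137, 231, 6, 633), (205, 22, 140, 228, 
[... 3263 characters left out ...]
0.014 ]
[0.6522 0.1286 0.014 ]
[ 0.6231 -0.1407  0.014 ]
[ 0.5049 -0.1272  0.014 ]
-0.001 28 0.038 0.056 [-0.017 -0.047] [0.028 0.053]
0.029 29 0.04 0.061 [-0.01  -0.052] [0.033 0.052]
0.059 62 0.031 0.072 [ 0.025 -0.061] [ 0.041 -0.015]
0.089 4 0.035 0.068 [ 0.029 -0.056] [ 0.04 -0.02]
0.119 16 0.036 0.039 [ 0.03  -0.001] [0.037 0.025]
0.149 17 0.035 0.04 [-0.029  0.026] [-0.014  0.037]
0.179 34 0.039 0.042 [-0.031  0.027] [-0.004  0.041]
0.209 257 0.031 0.136 [-0.054 -0.026] [0.069 0.132]
0.239 655 0.04 0.15 [-0.057 -0.051] [0.072 0.148]
0.269 2582 0.0 0.15 [-0.059 -0.052] [0.071 0.148]
0.299 1949 0.003 0.15 [-0.057 -0.027] [0.062 0.15 ]
0.329 117 0.131 0.15 [-0.044  0.129] [-0.001  0.15 ]
```

The crop shows the caddy turned about 6° clockwise with its lip strip under the edge, the pot (black lid) at (440,118), the bottle at (740,145), and the handle bar pointing at the pocket above the pointer (173,390).

The moves have no tilt. Held upright, the wrist (about 42 mm radius) won't clear the shelf's edge while the lip is 9 mm inside it. I'll first press lightly on the board and draw the caddy out a little, then hook the lip and pull the rest of the way.

Request:
servo_tool(steps=[{"tx": 2.44, "ty": 3.6, "yaw": -2.15, "claw": 6}, {"tx": 2.44, "ty": 3.6, "yaw": -2.15}, {"tx": 2.44, "ty": 3.6, "yaw": -2.15}, {"tx": 2.44, "ty": 3.6, "yaw": -2.15}, {"tx": 2.44, "ty": 3.6, "yaw": -2.15}, {"tx": 2.44, "ty": 3.6, "yaw": -2.15}, {"tx": 2.44, "ty": 3.6, "yaw": -2.15}, {"tx": 2.44, "ty": 3.6, "yaw": -2.15}, {"tx": 2.44, "ty": 3.6, "yaw": -2.15}, {"tx": 2.44, "ty": 3.6, "yaw": -2.15}, {"tx": 2.44, "ty": 3.6, "yaw": -2.15}, {"tx": 2.44, "ty": 3.6, "yaw": -2.15}, {"tx": 2.44, "ty": 3.6, "yaw": -2.15}, {"tx": 2.44, "ty": 3.7, "yaw": -2.05}, {}])

```text
invalid input at $.steps[0]: expected keys tx, ty, tz, yaw, claw
```

Request:
servo_tool(steps=[{"tx": 2.44, "ty": 3.6, "tz": 0, "yaw": -2.15, "claw": 6}, {"tx": 2.44, "ty": 3.6, "tz": 0, "yaw": -2.15, "claw": 6}, {"tx": 2.44, "ty": 3.6, "tz": 0, "yaw": -2.15, "claw": 6}, {"tx": 2.44, "ty": 3.6, "tz": 0, "yaw": -2.15, "claw": 6}, {"tx": 2.44, "ty": 3.6, "tz": 0, "yaw": -2.15, "claw": 6}, {"tx": 2.44, "ty": 3.6, "tz": 0, "yaw": -2.15, "claw": 6}, {"tx": 2.44, "ty": 3.6, "tz": 0, "yaw": -2.15, "claw": 6}, {"tx": 2.44, "ty": 3.6, "tz": 0, "yaw": -2.15, "claw": 6}, {"tx": 2.44, "ty": 3.6, "tz": 0, "yaw": -2.15, "claw": 6}, {"tx": 2.44, "ty": 3.6, "tz": 0, "yaw": -2.15, "claw": 6}, {"tx": 2.44, "ty": 3.6, "tz": 0, "yaw": -2.15, "claw": 6}, {"tx": 2.44, "ty": 3.6, "tz": 0, "yaw": -2.15, "claw": 6}, {"tx": 2.44, "ty": 3.6, "tz": 0, "yaw": -2.15, "claw": 6}, {"tx": 2.44, "ty": 3.7, "tz": 0, "yaw": -2.05, "claw": 6}, {"tx": 0, "ty": 0, "tz": 0, "yaw": 0, "claw": 6}])

```text
time_s: 1.6
position: [0.5657, 0.006, 0.2495]
tool_rot: [[0.995, -0.103, -0.0], [-0.103, -0.995, 0.001], [-0.001, -0.001, -1.0]]
ft_force: [-0.3, -0.5, -1.0]
grip_width: 0.0599
gripper_force: 0.0
```

Request:
servo_tool(steps=[{"tx": 0, "ty": -0.1, "tz": -4, "yaw": 0, "claw": 6}, {"tx": 0, "ty": -0.1, "tz": -4, "yaw": 0, "claw": 6}, {"tx": 0, "ty": -0.1, "tz": -4, "yaw": 0, "claw": 6}, {"tx": 0, "ty": -0.1, "tz": -4, "yaw": 0, "claw": 6}, {"tx": 0, "ty": 0, "tz": -3, "yaw": 0, "claw": 6}, {"tx": 0, "ty": 0, "tz": -1.2, "yaw": 0, "claw": 6}, {"tx": 0, "ty": 0, "tz": -0.4, "yaw": 0, "claw": 6}, {"tx": 0, "ty": 0, "tz": -0.3, "yaw": 0, "claw": 6}, {"tx": 0, "ty": 0, "tz": 0, "yaw": 0, "claw": 6}])

```text
time_s: 2.5
position: [0.5648, -0.0021, 0.0424]
tool_rot: [[0.994, -0.107, 0.002], [-0.107, -0.994, -0.0], [0.002, 0.0, -1.0]]
ft_force: [0.2, 0.0, -0.3]
grip_width: 0.0596
gripper_force: 0.0
```

Run:
```python
from h import *
grab(1)
im=cv2.imread("pics/scene1.png");cv2.imwrite("pics/c3.png",cv2.resize(im[60:340,160:480],None,fx=2,fy=2,interpolation=cv2.INTER_CUBIC))
```

```text
(no output)
```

View pics/c3.png

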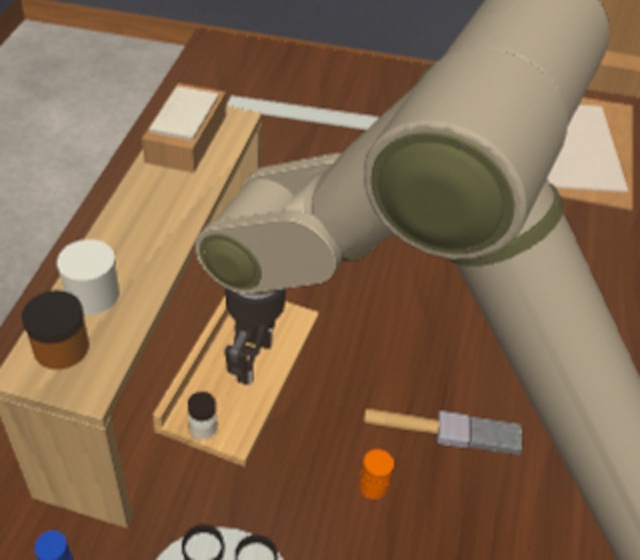

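The gripper stands over the middle of the board between the pot (200,415) and the hidden bottle, and the wrist head is clear of the shelf edge. Next I'll feel my way down to the board.

Request:
servo_tool(steps=[{"tx": 0, "ty": 0, "tz": -0.4, "yaw": 0, "claw": 6}, {"tx": 0, "ty": 0, "tz": -0.4, "yaw": 0, "claw": 6}, {"tx": 0, "ty": 0, "tz": 0, "yaw": 0, "claw": 6}])

```text
time_s: 2.9
position: [0.564, -0.0018, 0.0328]
tool_rot: [[0.994, -0.107, -0.001], [-0.107, -0.994, 0.0], [-0.001, -0.0, -1.0]]
ft_force: [0.2, 0.3, 1.4]
grip_width: 0.0601
gripper_force: 0.0
```

Request:
servo_tool(steps=[{"tx": 0, "ty": 0, "tz": -0.3, "yaw": 0, "claw": 6}, {"tx": 0, "ty": 0, "tz": -0.1, "yaw": 0, "claw": 6}, {"tx": 0, "ty": 0, "tz": 0, "yaw": 0, "claw": 6}])

```text
time_s: 3.2
position: [0.5642, -0.0019, 0.0291]
tool_rot: [[0.994, -0.107, -0.0], [-0.107, -0.994, 0.0], [-0.0, -0.0, -1.0]]
ft_force: [-0.6, -0.4, -0.1]
grip_width: 0.0599
gripper_force: 0.0
```

Request:
servo_tool(steps=[{"tx": 0, "ty": 0, "tz": -0.1, "yaw": 0, "claw": 6}, {"tx": 0, "ty": 0, "tz": -0.1, "yaw": 0, "claw": 6}, {"tx": 0, "ty": 0, "tz": 0, "yaw": 0, "claw": 6}])

```text
time_s: 3.5
position: [0.5643, -0.0019, 0.028]
tool_rot: [[0.994, -0.107, 0.001], [-0.107, -0.994, -0.0], [0.001, 0.0, -1.0]]
ft_force: [-1.8, -0.1, 6.5]
grip_width: 0.0597
gripper_force: 3.1
```

Request:
servo_tool(steps=[{"tx": 0, "ty": 0, "tz": -0.1, "yaw": 0, "claw": 6}, {"tx": 0, "ty": 0, "tz": -0.1, "yaw": 0, "claw": 6}, {"tx": 0, "ty": 0, "tz": 0, "yaw": 0, "claw": 6}])

```text
time_s: 3.8
position: [0.5644, -0.0019, 0.0279]
tool_rot: [[0.994, -0.106, 0.002], [-0.106, -0.994, -0.001], [0.002, 0.0, -1.0]]
ft_force: [-7.0, 1.4, 25.4]
grip_width: 0.0599
gripper_force: 12.6
```

Request:
servo_tool(steps=[{"tx": -0.2, "ty": 0, "tz": 0, "yaw": 0, "claw": 6}, {"tx": -0.3, "ty": 0, "tz": 0, "yaw": 0.3, "claw": 6}, {"tx": -0.3, "ty": 0, "tz": 0, "yaw": 0.4, "claw": 6}, {"tx": -0.3, "ty": 0, "tz": 0, "yaw": 0.4, "claw": 6}, {"tx": -0.3, "ty": 0, "tz": 0, "yaw": 0.4, "claw": 6}])

```text
time_s: 4.3
position: [0.5542, -0.0026, 0.028]
tool_rot: [[0.997, -0.081, 0.012], [-0.081, -0.997, -0.002], [0.012, 0.001, -1.0]]
ft_force: [7.7, -0.0, 13.5]
grip_width: 0.06
gripper_force: 6.2
```

```bash
cat >> h.py <<'E'
def board(n):
    grab(n)
    im=cv2.imread(f"pics/top{n}.png");P=cloud("top",np.load(f"pics/top{n}.npy"));h=P[...,2]
    hs=cv2.cvtColor(im,cv2.COLOR_BGR2HSV)
    m=(abs(h-.02)<.03)&(hs[...,2]>140)&(hs[...,0]<28)&(hs[...,1]>100)&(P[...,0]>.3)
    m[:,:200]=0;m[:,350:]=0
    cs=[c for c in cv2.findContours(m.astype(np.uint8),0,2)[0] if cv2.contourArea(c)>30]
    for q in cv2.boxPoints(cv2.minAreaRect(np.vstack(cs))): print(np.round(onz("top",*q,.014),4))
E
python3 -c "
from h import *
board(2)"
```

```text
[0.5324 0.1409 0.014 ]
[0.6657 0.1271 0.014 ]
[ 0.6356 -0.1449  0.014 ]
[ 0.5023 -0.1293  0.014 ]
```

Request:
servo_tool(steps=[{"tx": 0, "ty": 0, "tz": -0.2, "yaw": 0, "claw": 6}, {"tx": 0, "ty": 0, "tz": 0, "yaw": 0, "claw": 6}, {"tx": -0.2, "ty": 0, "tz": -0.02, "yaw": 0, "claw": 6}, {"tx": -0.3, "ty": 0, "tz": -0.02, "yaw": 0, "claw": 6}, {"tx": -0.3, "ty": 0, "tz": 0, "yaw": 0, "claw": 6}])

```text
time_s: 4.9
position: [0.5496, -0.003, 0.0279]
tool_rot: [[0.996, -0.082, 0.021], [-0.082, -0.997, -0.003], [0.021, 0.001, -1.0]]
ft_force: [16.2, 1.8, 24.3]
grip_width: 0.0598
gripper_force: 12.6
```

```bash
python3 -c "
from h import *
board(3)"
```

```text
[0.532  0.1409 0.014 ]
[0.6654 0.1272 0.014 ]
[ 0.6356 -0.1446  0.014 ]
[ 0.5022 -0.1292  0.014 ]
```

Run:
```python
from h import *
for c in ("scene","top"):
    P=cloud(c,np.load(f"pics/{c}1.npy")).reshape(-1,3);o=np.array([.5648,-.0021,.0424])
    q=P-o;r=np.hypot(q[:,0],q[:,1])
    for z in np.arange(.0,.30,.01):
        k=(q[:,2]>z)&(q[:,2]<z+.01)&(r<.1)&(q[:,0]<.07)
        if k.sum()>1: print(c,round(z,3),k.sum(),np.percentile(r[k],[5,50,90]).round(3),q[k,:2].min(0).round(3),q[k,:2].max(0).round(3))
```

```text
scene 0.0 22 [0.028 0.037 0.046] [-0.015 -0.029] [0.009 0.046]
scene 0.01 15 [0.029 0.033 0.04 ] [-0.015 -0.034] [-0.003  0.041]
scene 0.02 15 [0.028 0.035 0.099] [-0.017 -0.034] [0.036 0.094]
scene 0.03 40 [0.032 0.059 0.064] [-0.017 -0.036] [0.017 0.066]
scene 0.04 25 [0.024 0.059 0.065] [-0.02  -0.024] [0.019 0.066]
scene 0.05 57 [0.025 0.037 0.067] [-0.019 -0.016] [0.019 0.068]
scene 0.06 36 [0.029 0.064 0.069] [-0.015  0.018] [0.02 0.07]
scene 0.07 49 [0.026 0.055 0.07 ] [-0.019  0.013] [0.021 0.071]
scene 0.08 102 [0.024 0.055 0.069] [-0.019  0.014] [0.019 0.07 ]
scene 0.09 43 [0.032 0.041 0.05 ] [-0.01   0.027] [0.018 0.068]
scene 0.1 24 [0.037 0.039 0.041] [-0.031  0.021] [0.016 0.041]
scene 0.11 77 [0.037 0.039 0.04 ] [-0.038  0.002] [0.031 0.042]
scene 0.12 74 [0.037 0.039 0.041] [-0.038  0.   ] [0.031 0.041]
scene 0.13 82 [0.038 0.039 0.04 ] [-0.038  0.004] [0.031 0.04 ]
scene 0.14 80 [0.037 0.039 0.041] [-0.038  0.004] [0.03  0.041]
scene 0.15 111 [0.032 0.036 0.04 ] [-0.038  0.006] [0.029 0.042]
scene 0.16 10 [0.04  0.041 0.042] [-0.031  0.027] [-0.001  0.042]
scene 0.17
[... 999 characters left out ...]
 0.02  -0.092]
top 0.06 2 [0.099 0.099 0.099] [ 0.01  -0.098] [ 0.013 -0.098]
top 0.2 4 [0.041 0.045 0.048] [-0.033 -0.045] [ 0.017 -0.034]
top 0.21 2 [0.043 0.05  0.056] [-0.027 -0.042] [0.005 0.051]
top 0.22 11 [0.041 0.05  0.065] [-0.061 -0.047] [0.026 0.054]
top 0.23 9 [0.044 0.047 0.061] [-0.043  0.009] [0.05  0.053]
top 0.24 66 [0.041 0.05  0.07 ] [-0.063 -0.068] [0.053 0.072]
top 0.25 193 [0.037 0.049 0.07 ] [-0.048 -0.068] [0.053 0.072]
top 0.26 337 [0.029 0.045 0.066] [-0.053 -0.065] [0.05  0.071]
top 0.27 689 [0.012 0.03  0.055] [-0.044 -0.062] [0.042 0.065]
top 0.28 283 [0.007 0.035 0.056] [-0.056 -0.059] [0.032 0.058]
top 0.29 106 [0.043 0.051 0.058] [-0.058 -0.056] [0.019 0.062]
```

Request:
servo_tool(steps=[{"tx": 0, "ty": 0, "tz": -0.1, "yaw": 0, "claw": 6}, {"tx": 0, "ty": 0, "tz": -0.05, "yaw": 0, "claw": 6}, {"tx": -0.2, "ty": 0, "tz": 0, "yaw": 0, "claw": 6}, {"tx": -0.2, "ty": 0, "tz": 0, "yaw": 0, "claw": 6}])

```text
time_s: 5.4
position: [0.5474, -0.0032, 0.0278]
tool_rot: [[0.996, -0.082, 0.026], [-0.082, -0.997, -0.004], [0.027, 0.002, -1.0]]
ft_force: [14.5, 2.1, 36.9]
grip_width: 0.06
gripper_force: 18.3
```

```bash
python3 -c "
from h import *
board(4)"
```

```text
[0.5322 0.141  0.014 ]
[0.6653 0.1275 0.014 ]
[ 0.6357 -0.1443  0.014 ]
[ 0.5027 -0.129   0.014 ]
```

Request:
servo_tool(steps=[{"tx": -0.3, "ty": 0, "tz": 0, "yaw": 0, "claw": 6}, {"tx": -0.3, "ty": 0, "tz": 0, "yaw": 0, "claw": 6}, {"tx": -0.3, "ty": 0, "tz": 0, "yaw": 0, "claw": 6}])

```text
time_s: 5.8
position: [0.5395, -0.0038, 0.0278]
tool_rot: [[0.996, -0.082, 0.029], [-0.082, -0.997, -0.005], [0.029, 0.002, -1.0]]
ft_force: [22.3, -0.1, 33.2]
grip_width: 0.0596
gripper_force: 16.2
```

```bash
python3 -c "
from h import *
board(5)"
```

```text
[0.5246 0.1404 0.014 ]
[0.6578 0.1276 0.014 ]
[ 0.63   -0.1442  0.014 ]
[ 0.4967 -0.1297  0.014 ]
```

It's moving now: about 7 mm with the board following. I'll go on the same way.

Request:
servo_tool(steps=[{"tx": -0.3, "ty": 0, "tz": 0, "yaw": 0, "claw": 6}, {"tx": -0.3, "ty": 0, "tz": 0, "yaw": 0.3, "claw": 6}, {"tx": -0.3, "ty": 0, "tz": 0, "yaw": 0.5, "claw": 6}, {"tx": -0.3, "ty": 0, "tz": 0, "yaw": 0.5, "claw": 6}, {"tx": -0.3, "ty": 0, "tz": 0, "yaw": 0.5, "claw": 6}, {"tx": -0.3, "ty": 0, "tz": 0, "yaw": 0.5, "claw": 6}, {"tx": -0.3, "ty": 0, "tz": 0, "yaw": 0.5, "claw": 6}])

```text
time_s: 6.6
position: [0.5193, -0.0043, 0.0278]
tool_rot: [[0.999, -0.035, 0.031], [-0.035, -0.999, -0.005], [0.031, 0.004, -1.0]]
ft_force: [21.6, -0.4, 34.9]
grip_width: 0.0597
gripper_force: 17.7
```

```bash
python3 -c "
from h import *
board(6)"
```

```text
[0.4993 0.1395 0.014 ]
[0.6328 0.1331 0.014 ]
[ 0.6178 -0.1411  0.014 ]
[ 0.4842 -0.1329  0.014 ]
```

Request:
servo_tool(steps=[{"tx": 0, "ty": 0, "tz": 1, "yaw": 0, "claw": 6}, {"tx": 0, "ty": 0, "tz": 3, "yaw": 0, "claw": 6}, {"tx": 0, "ty": 0, "tz": 4, "yaw": 0, "claw": 8.5}, {"tx": 0, "ty": 0, "tz": 4, "yaw": 4.5, "claw": 8.5}, {"tx": 0, "ty": 0, "tz": 0, "yaw": 8.5, "claw": 8.5}, {"tx": 0, "ty": 0, "tz": 0, "yaw": 8.5, "claw": 8.5}, {"tx": 0, "ty": 0, "tz": 0, "yaw": 8.5, "claw": 8.5}, {"tx": 0, "ty": 0, "tz": 0, "yaw": 8.5, "claw": 8.5}, {"tx": 0, "ty": 0, "tz": 0, "yaw": 8.5, "claw": 8.5}, {"tx": 1, "ty": 0, "tz": 0, "yaw": 8.5, "claw": 8.5}, {"tx": 1, "ty": 0, "tz": 0, "yaw": 8.5, "claw": 8.5}, {"tx": 1, "ty": 0, "tz": 0, "yaw": 8.5, "claw": 8.5}, {"tx": 1, "ty": 0, "tz": 0, "yaw": 8.5, "claw": 8.5}, {"tx": 1, "ty": 0, "tz": 0, "yaw": 8, "claw": 8.5}, {"tx": 0, "ty": 0, "tz": 0, "yaw": 0, "claw": 8.5}])

```text
time_s: 8.2
position: [0.5588, -0.0019, 0.1412]
tool_rot: [[0.048, 0.999, 0.0], [0.999, -0.048, -0.0], [-0.0, 0.0, -1.0]]
ft_force: [1.1, 0.7, 0.0]
grip_width: 0.0848
gripper_force: 0.0
```

```bash
python3 -c "
from h import *
board(7)
im=cv2.imread('pics/top7.png');cv2.imwrite('pics/c7.png',cv2.resize(im[180:300,130:330],None,fx=4,fy=4,interpolation=cv2.INTER_CUBIC))"
```

```text
[0.4993 0.1395 0.014 ]
[0.6329 0.1331 0.014 ]
[ 0.6179 -0.1411  0.014 ]
[ 0.4842 -0.1329  0.014 ]
```

View pics/c7.png

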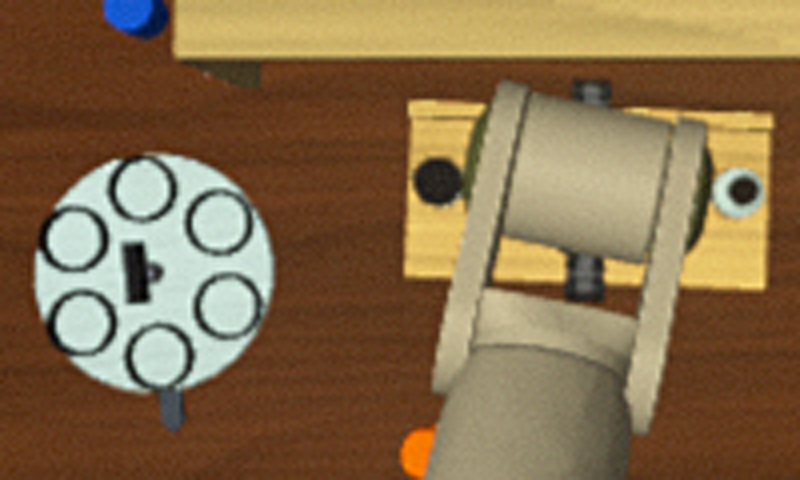

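The gripper's far jaw is at (590,95), over the lip (row 110). The pot is at (437,182) and the bottle at (740,190), still in their wells, and the caddy is already clear of the shelf edge at row 55. Next I'll go low, reach behind the lip and pull.

Request:
servo_tool(steps=[{"tx": 0, "ty": 0, "tz": -4, "yaw": 0, "claw": 8.5}, {"tx": 0, "ty": 0, "tz": -3, "yaw": 0, "claw": 8.5}, {"tx": 0, "ty": 0, "tz": -0.8, "yaw": 0, "claw": 8.5}, {"tx": 1, "ty": 0, "tz": 0, "yaw": 0, "claw": 8.5}, {"tx": 1, "ty": 0, "tz": 0, "yaw": 0, "claw": 8.5}, {"tx": 0.7, "ty": 0, "tz": 0, "yaw": 0, "claw": 8.5}, {"tx": 0, "ty": 0, "tz": 0, "yaw": 0, "claw": 8.5}, {"tx": 0, "ty": 0, "tz": -1, "yaw": 0, "claw": 8.5}, {"tx": 0, "ty": 0, "tz": -1, "yaw": 0, "claw": 8.5}, {"tx": 0, "ty": 0, "tz": -0.7, "yaw": 0, "claw": 8.5}, {"tx": 0, "ty": 0, "tz": 0, "yaw": 0, "claw": 8.5}])

```text
time_s: 9.4
position: [0.5844, -0.0018, 0.035]
tool_rot: [[0.049, 0.999, -0.003], [0.999, -0.049, 0.001], [0.0, -0.003, -1.0]]
ft_force: [-0.0, 0.3, -0.6]
grip_width: 0.0852
gripper_force: 0.0
```

Request:
servo_tool(steps=[{"tx": -0.2, "ty": 0, "tz": 0, "yaw": 0, "claw": 8.5}, {"tx": -0.3, "ty": 0, "tz": 0, "yaw": 0, "claw": 8.5}, {"tx": -0.4, "ty": 0, "tz": 0, "yaw": 0, "claw": 8.5}, {"tx": -0.5, "ty": 0, "tz": 0, "yaw": 0, "claw": 8.5}, {"tx": -0.5, "ty": 0, "tz": 0, "yaw": 0, "claw": 8.5}, {"tx": -0.5, "ty": 0, "tz": 0, "yaw": 0, "claw": 8.5}, {"tx": -0.5, "ty": 0, "tz": 0, "yaw": 0, "claw": 8.5}, {"tx": -0.5, "ty": 0, "tz": 0, "yaw": 0, "claw": 8.5}, {"tx": -0.5, "ty": 0, "tz": 0, "yaw": 0, "claw": 8.5}, {"tx": -0.5, "ty": 0, "tz": 0, "yaw": 0, "claw": 8.5}, {"tx": -0.5, "ty": 0, "tz": 0, "yaw": 0, "claw": 8.5}, {"tx": -0.5, "ty": 0, "tz": 0, "yaw": 0, "claw": 8.5}, {"tx": -0.4, "ty": 0, "tz": 0, "yaw": 0, "claw": 8.5}, {"tx": -0.3, "ty": 0, "tz": 0, "yaw": 0, "claw": 8.5}, {"tx": -0.2, "ty": 0, "tz": 0, "yaw": 0, "claw": 8.5}, {"tx": -0.1, "ty": 0, "tz": 0, "yaw": 0, "claw": 8.5}])

```text
time_s: 11.0
position: [0.5214, -0.002, 0.0367]
tool_rot: [[0.049, 0.999, 0.001], [0.999, -0.049, -0.0], [-0.0, 0.001, -1.0]]
ft_force: [5.6, -0.2, 2.8]
grip_width: 0.0851
gripper_force: 2.6
```

Request:
servo_tool(steps=[{"tx": 0.3, "ty": 0, "tz": 0, "yaw": 0, "claw": 8.5}, {"tx": 0.2, "ty": 0, "tz": 1, "yaw": 0, "claw": 8.5}, {"tx": 0, "ty": 0, "tz": 4, "yaw": 0, "claw": 8.5}, {"tx": 0, "ty": 0, "tz": 4, "yaw": 0, "claw": 8.5}, {"tx": -1.5, "ty": 0, "tz": 4, "yaw": 0, "claw": 8.5}])

```text
time_s: 11.5
position: [0.5113, -0.0019, 0.1681]
tool_rot: [[0.049, 0.999, -0.001], [0.999, -0.049, 0.0], [0.0, -0.001, -1.0]]
ft_force: [-0.7, -0.0, 0.9]
grip_width: 0.0851
gripper_force: 0.0
```

Run:
```python
from h import *
board(8)
im=cv2.imread('pics/top8.png');cv2.imwrite('pics/c8.png',cv2.resize(im[180:320,130:330],None,fx=4,fy=4,interpolation=cv2.INTER_CUBIC))
hs=cv2.cvtColor(im,cv2.COLOR_BGR2HSV)
# dark blobs
m=(hs[...,2]<75);m[:,340:]=0;m[:190]=0;m[320:]=0
n,l,st,ce=cv2.connectedComponentsWithStats(m.astype(np.uint8))
for i in range(1,n):
    if st[i,4]>15: print(st[i],ce[i].round(1),onz("top",*ce[i],.068).round(4))
# disc
s=(hs[...,2]>180)&(hs[...,1]<60);s[:,:130]=0;s[:,210:]=0;s[:205]=0
c=max(cv2.findContours(cv2.morphologyEx(s.astype(np.uint8),3,np.ones((9,9))),0,2)[0],key=cv2.contourArea)
e=cv2.fitEllipse(cv2.convexHull(c));print(e)
P=cloud("top",np.load("pics/top8.npy"));k=s&(P[...,2]<.05);print("disc z",np.median(P[k][:,2]))
for z in (.018,.022,.026):print(onz("top",*e[0],z).round(4))
```

```text
[0.4369 0.1387 0.014 ]
[0.5696 0.1336 0.014 ]
[ 0.5573 -0.1398  0.014 ]
[ 0.4244 -0.1331  0.014 ]
[176 195  19   7  73] [187.6 197.2] [0.6509 0.2567 0.068 ]
[273 217  10  11  57] [278.3 220.6] [ 0.5795 -0.0053  0.068 ]
[157 219   9  15  26] [159.8 225. ] [0.5717 0.3368 0.068 ]
[ 26 227  13  24  63] [ 31.5 238.6] [0.538  0.7039 0.068 ]
[177 228   6  14  16] [178.2 233.9] [0.545  0.2839 0.068 ]
[139 232   7  15  32] [141.2 238.8] [0.5325 0.3902 0.068 ]
[152 234   5  13  18] [154.8 239.2] [0.5308 0.3513 0.068 ]
[161 241   6  15  74] [163.6 247.9] [0.5055 0.3258 0.068 ]
[234 241  12  11 104] [239.3 246. ] [0.5075 0.1083 0.068 ]
[303 240   6  24  50] [306.3 251.3] [ 0.4895 -0.0849  0.068 ]
[313 246   7   7  35] [316.  248.8] [ 0.4961 -0.1131  0.068 ]
[141 254   8  15  32] [143.6 262.6] [0.4643 0.3831 0.068 ]
[154 254   5  14  18] [156.6 259.9] [0.4714 0.3459 0.068 ]
[ 31 257  15  27  78] [ 38.5 268.1] [0.4534 0.6824 0.068 ]
[162 264   8  14  19] [163.8 271.6] [0.4376 0.3252 0.068 ]
[271 268  11   7  42] [276.1 271.4] [0.4331 0.0031 0.068 ]
((167.8658905029297, 247.64842224121094), (58.28169250488281, 58.82633972167969), 52.35955810546875)
disc z 0.02372545475395893
[0.5058 0.3245 0.018 ]
[0.5058 0.3236 0.022 ]
[0.5058 0.3228 0.026 ]
```

View pics/c8.png

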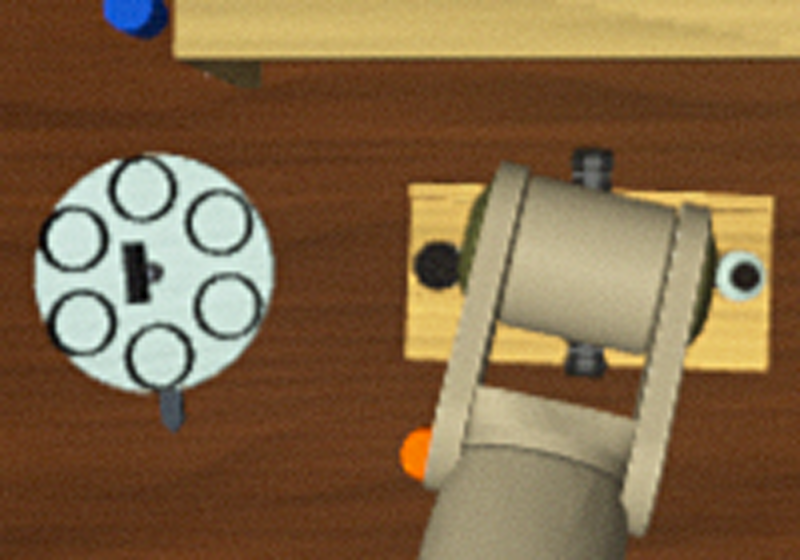

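The caddy now lies well out from under the shelf (rows 185–370, shelf edge at row 55), with the pot at (437,265) and the bottle at (740,275) in their wells. Next I'll measure the pot, pocket and handle precisely.

```bash
cat >> h.py <<'E'
def rings(n):
    im=cv2.imread(f"pics/top{n}.png",0)[205:292,130:210];b=cv2.resize(im,None,fx=8,fy=8,interpolation=cv2.INTER_CUBIC)
    d=(b<110).astype(np.uint8)
    cs,hi=cv2.findContours(d,cv2.RETR_CCOMP,2);out=[]
    for c,h in zip(cs,hi[0]):
        if h[3]>=0 and 2000<cv2.contourArea(c)<20000:
            e=cv2.fitEllipse(c);uv=(np.array(e[0])+.5)/8-.5+[130,205];out.append((uv,np.array(e[1])/8))
    return out
def tri(a,b):
    (o1,d1),(o2,d2)=ray("top",*a),ray("scene",*b)
    A=np.stack([d1,-d2],1);t=np.linalg.lstsq(A,o2-o1,rcond=None)[0];p,q=o1+d1*t[0],o2+d2*t[1];return (p+q)/2,np.linalg.norm(p-q)
E
python3 - <<'E'
from h import *
for uv,s in rings(8): print(uv.round(2),s.round(1),onz("top",*uv,.036).round(4))
im=cv2.imread("pics/top8.png",0);m=np.zeros_like(im);m[240:257,159:168]=(im[240:257,159:168]<70)
r=cv2.minAreaRect(cv2.findNonZero(m));print(r)
print("handle",onz("top",*r[0],.094).round(4))
for c in("scene","top"):
    g=cv2.imread(f"pics/{c}8.png");hs=cv2.cvtColor(g,cv2.COLOR_BGR2HSV)
    if c=="scene":
        k=hs[...,2]<60;k[:,:225]=0;k[:,330:]=0;k[:220]=0
        n,l,st,ce=cv2.connectedComponentsWithStats(k.astype(np.uint8))
        for i in range(1,n):
            if st[i,4]>12: print(st[i],ce[i].round(1),onz(c,*ce[i],.068).round(4),onz(c,*ce[i],.09).round(4))
E
```

```text
[150.16 260.41] [13.6 14.6] [0.4693 0.3723 0.036 ]
[148.09 239.39] [13.5 14.5] [0.5309 0.3787 0.036 ]
((163.74256896972656, 247.92575073242188), (14.328536033630371, 4.875682353973389), 84.2894058227539)
handle [0.5055 0.3197 0.094 ]
[289 266  13  14 140] [295.2 272.7] [0.509 0.115 0.068] [0.5055 0.1288 0.09  ]
[251 323  20  11  56] [259.9 325.8] [0.5453 0.2723 0.068 ] [0.5409 0.2822 0.09  ]
[278 328  20  10  58] [288.2 330.9] [0.4818 0.2647 0.068 ] [0.479  0.2747 0.09  ]
[252 336  27  20 214] [266.9 347.4] [0.5147 0.3146 0.068 ] [0.5111 0.3233 0.09  ]
[278 341  20   9  52] [287.5 346.4] [0.4731 0.2991 0.068 ] [0.4705 0.3082 0.09  ]
[231 342  21  12  61] [239.6 345.2] [0.5724 0.3279 0.068 ] [0.5673 0.3364 0.09  ]
[287 353  21  12  56] [297.4 356.2] [0.4469 0.3131 0.068 ] [0.445  0.3219 0.09  ]
[233 356  19   9  49] [242.9 361.2] [0.5531 0.3583 0.068 ] [0.5485 0.366  0.09  ]
[239 368  20  12  54] [247.5 371.4] [0.5364 0.3751 0.068 ] [0.5323 0.3823 0.09  ]
[287 368  20   9  50] [296.6 373.2] [0.4389 0.3478 0.068 ] [0.4372 0.3557 0.09  ]
[267 374  21  13  53] [276.3 377.7] [0.4759 0.3691 0.068 ] [0.4733 0.3765 0.09  ]
[240 383  20  10  52] [250.2 389.3] [0.5188 0.4069 0.068 ] [0.5151 0.4133 0.09  ]
[268 391  20   8  45] [277.8 395.9] [0.4621 0.402  0.068 ] [0.4598 0.4086 0.09  ]
```

Request:
servo_tool(steps=[{"tx": -0.05, "ty": 1.1, "tz": 0, "yaw": -8.13, "claw": 6}, {"tx": -0.05, "ty": 1.1, "tz": 0, "yaw": -8.13, "claw": 6}, {"tx": -0.05, "ty": 1.1, "tz": 0, "yaw": -8.13, "claw": 6}, {"tx": -0.05, "ty": 1.1, "tz": 0, "yaw": -8.13, "claw": 6}, {"tx": -0.05, "ty": 1.1, "tz": 0, "yaw": -8.13, "claw": 6}, {"tx": -0.05, "ty": 1.1, "tz": 0, "yaw": -8.13, "claw": 6}, {"tx": -0.05, "ty": 1.1, "tz": 0, "yaw": -8.13, "claw": 6}, {"tx": -0.05, "ty": 1.1, "tz": 0, "yaw": -8.13, "claw": 6}, {"tx": -0.05, "ty": 1.1, "tz": 0, "yaw": -8.13, "claw": 6}, {"tx": -0.05, "ty": 1.1, "tz": 0, "yaw": -8.13, "claw": 6}, {"tx": 0, "ty": 0, "tz": 0, "yaw": 0, "claw": 6}, {"tx": 0, "ty": 0, "tz": 0, "yaw": 0, "claw": 6}])

```text
time_s: 12.8
position: [0.5059, 0.108, 0.166]
tool_rot: [[0.994, 0.107, -0.002], [0.107, -0.994, -0.0], [-0.002, 0.0, -1.0]]
ft_force: [1.2, -0.4, 0.4]
grip_width: 0.0599
gripper_force: 0.0
```

Request:
servo_tool(newtons=20, steps=[{"tx": 0.05, "ty": 0.05, "tz": -3, "yaw": 0, "claw": 6}, {"tx": 0, "ty": 0, "tz": -3, "yaw": 0, "claw": 6}, {"tx": 0, "ty": 0, "tz": -3, "yaw": 0, "claw": 6}, {"tx": 0, "ty": 0, "tz": -1.6, "yaw": 0, "claw": 6}, {"tx": 0, "ty": 0, "tz": -1, "yaw": 0, "claw": 6}, {"tx": 0, "ty": 0, "tz": 0, "yaw": 0, "claw": 6}, {"tx": 0, "ty": 0, "tz": 0, "yaw": 0, "claw": 4.5}, {"tx": 0, "ty": 0, "tz": 0, "yaw": 0, "claw": 4}, {"tx": 0, "ty": 0, "tz": 0, "yaw": 0, "claw": 3.7}, {"tx": 0, "ty": 0, "tz": 0, "yaw": 0, "claw": 3.4}, {"tx": 0, "ty": 0, "tz": 0, "yaw": 0, "claw": 3.2}, {"tx": 0, "ty": 0, "tz": 0, "yaw": 0, "claw": 3.2}, {"tx": 0, "ty": 0, "tz": 0, "yaw": 0, "claw": 3.2}])

```text
time_s: 14.1
position: [0.5072, 0.1085, 0.0513]
tool_rot: [[0.995, 0.103, 0.002], [0.103, -0.995, -0.0], [0.002, 0.0, -1.0]]
ft_force: [0.2, -0.6, 5.9]
grip_width: 0.0355
gripper_force: 19.7
```

Request:
servo_tool(steps=[{"tx": 0, "ty": 0, "tz": 0.5, "yaw": 0, "claw": 3.2}, {"tx": 0, "ty": 0, "tz": 1, "yaw": 0, "claw": 3.2}, {"tx": 0, "ty": 0, "tz": 2.5, "yaw": 0, "claw": 3.2}, {"tx": 0, "ty": 0, "tz": 3, "yaw": 0, "claw": 3.2}, {"tx": 0, "ty": 0, "tz": 3, "yaw": 0, "claw": 3.2}, {"tx": -0.3, "ty": 1, "tz": 1, "yaw": 0, "claw": 3.2}, {"tx": -0.6, "ty": 2, "tz": 0, "yaw": 0, "claw": 3.2}, {"tx": -1, "ty": 3.2, "tz": 0, "yaw": 0, "claw": 3.2}, {"tx": -1, "ty": 3.2, "tz": 0, "yaw": 0, "claw": 3.2}, {"tx": -1, "ty": 3.2, "tz": 0, "yaw": 0, "claw": 3.2}, {"tx": -1, "ty": 3.2, "tz": 0, "yaw": 0, "claw": 3.2}, {"tx": -0.8, "ty": 2.8, "tz": 0, "yaw": 0, "claw": 3.2}, {"tx": -0.4, "ty": 1.4, "tz": 0, "yaw": 0, "claw": 3.2}, {"tx": -0.2, "ty": 0.7, "tz": -1, "yaw": 0, "claw": 3.2}, {"tx": 0, "ty": 0, "tz": -3, "yaw": 0, "claw": 3.2}, {"tx": 0, "ty": 0, "tz": -2, "yaw": 0, "claw": 3.2}, {"tx": 0, "ty": 0, "tz": 0, "yaw": 0, "claw": 3.2}, {"tx": 0, "ty": 0, "tz": 0, "yaw": 0, "claw": 3.2}])

```text
time_s: 15.9
position: [0.444, 0.3151, 0.1004]
tool_rot: [[0.995, 0.102, -0.001], [0.102, -0.995, -0.0], [-0.001, 0.0, -1.0]]
ft_force: [0.3, -0.1, -0.6]
grip_width: 0.0353
gripper_force: 20.3
```

Run:
```python
from h import *
grab(9)
im=cv2.imread('pics/scene9.png');cv2.imwrite('pics/c9.png',cv2.resize(im[270:420,180:380],None,fx=4,fy=4,interpolation=cv2.INTER_CUBIC))
s=env.observe();print(s["position"],s["ft_force"],s["grip_width"])
```

```text
[0.44442263 0.31547312 0.10136079] [-0.9171289  -0.0393914  -0.52520538] 0.03556673577831491
```

View pics/c9.png

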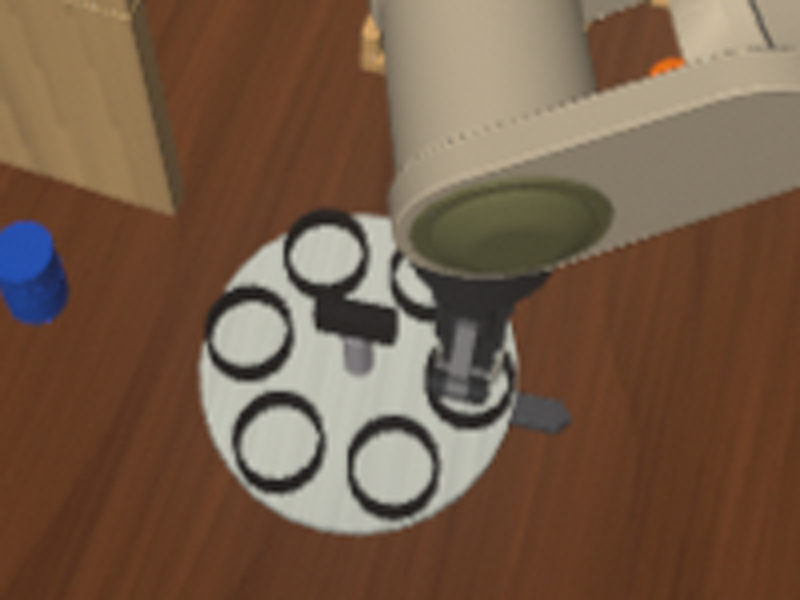

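The held pot is over the pointer pocket at about (470,380), hidden behind the near finger, and the pointer is at (540,412). Before lowering I'll cross-check the pocket centre in the scene view.

Run:
```python
from h import *
for name,(v0,v1,u0,u1) in (("scene0",(310,400,220,320)),("top0",(205,292,130,210))):
    cam=name[:-1]
    g=cv2.imread(f"pics/{name}.png",0)[v0:v1,u0:u1];b=cv2.resize(g,None,fx=8,fy=8,interpolation=cv2.INTER_CUBIC)
    for th in (120,140):
        L=[]
        cs,hi=cv2.findContours((b<th).astype(np.uint8),cv2.RETR_CCOMP,2)
        for c,h in zip(cs,hi[0]):
            if h[3]>=0 and 3000<cv2.contourArea(c)<30000:
                e=cv2.fitEllipse(c);uv=(np.array(e[0])+.5)/8-.5+[u0,v0];L.append(onz(cam,*uv,.033)[:2])
        print(name,th,np.round(L,4).tolist(),np.mean(L,0))
```

```text
scene0 120 [[0.4715, 0.3736], [0.5329, 0.3798], [0.4462, 0.3172], [0.5692, 0.3296], [0.4823, 0.267], [0.544, 0.2731]] [0.50767732 0.32339223]
scene0 140 [[0.4714, 0.3736], [0.5329, 0.3798], [0.4462, 0.3172], [0.5692, 0.3296], [0.4823, 0.267], [0.5439, 0.2731], [0.5127, 0.2654]] [0.50836387 0.31510536]
top0 120 [[0.444, 0.3167], [0.4692, 0.3731], [0.531, 0.3794], [0.5673, 0.329]] [0.50289734 0.34956441]
top0 140 [[0.444, 0.3167], [0.4692, 0.3731], [0.4802, 0.2663], [0.5311, 0.3795], [0.5419, 0.2725], [0.5674, 0.3291]] [0.50561076 0.32286659]
```

Request:
servo_tool(steps=[{"tx": 0.1, "ty": 0.14, "tz": 0, "yaw": 0, "claw": 3.2}, {"tx": 0, "ty": 0, "tz": -0.8, "yaw": 0, "claw": 3.2}, {"tx": 0, "ty": 0, "tz": -0.8, "yaw": 0, "claw": 3.2}, {"tx": 0, "ty": 0, "tz": -0.6, "yaw": 0, "claw": 3.2}, {"tx": 0, "ty": 0, "tz": -0.4, "yaw": 0, "claw": 3.2}, {"tx": 0, "ty": 0, "tz": -0.3, "yaw": 0, "claw": 3.2}, {"tx": 0, "ty": 0, "tz": -0.2, "yaw": 0, "claw": 3.2}, {"tx": 0, "ty": 0, "tz": 0, "yaw": 0, "claw": 3.2}])

```text
time_s: 16.8
position: [0.4447, 0.317, 0.0693]
tool_rot: [[0.995, 0.102, -0.0], [0.102, -0.995, -0.0], [-0.0, 0.0, -1.0]]
ft_force: [-0.7, -0.2, -0.7]
grip_width: 0.0357
gripper_force: 20.3
```

Request:
servo_tool(steps=[{"tx": 0, "ty": 0, "tz": -0.1, "yaw": 0, "claw": 3.2}, {"tx": 0, "ty": 0, "tz": -0.1, "yaw": 0, "claw": 3.2}, {"tx": 0, "ty": 0, "tz": 0, "yaw": 0, "claw": 3.2}])

```text
time_s: 17.1
position: [0.4447, 0.317, 0.0674]
tool_rot: [[0.995, 0.102, -0.0], [0.102, -0.995, -0.0], [-0.0, 0.0, -1.0]]
ft_force: [-0.3, -0.3, -0.6]
grip_width: 0.0359
gripper_force: 20.3
```

Request:
servo_tool(steps=[{"tx": 0, "ty": 0, "tz": -0.05, "yaw": 0, "claw": 3.2}, {"tx": 0, "ty": 0, "tz": -0.05, "yaw": 0, "claw": 3.2}, {"tx": 0, "ty": 0, "tz": 0, "yaw": 0, "claw": 3.2}])

```text
time_s: 17.4
position: [0.4448, 0.317, 0.0673]
tool_rot: [[0.995, 0.103, 0.001], [0.103, -0.995, 0.0], [0.001, -0.0, -1.0]]
ft_force: [-2.5, -0.8, 7.7]
grip_width: 0.0355
gripper_force: 21.1
```

Contact came at exactly the height worked out for the pocket floor, so the pot is home. I'll release and rise.

Request:
servo_tool(steps=[{"tx": 0, "ty": 0, "tz": 0.05, "yaw": 0, "claw": 3.6}, {"tx": 0, "ty": 0, "tz": 0, "yaw": 0, "claw": 4}, {"tx": 0, "ty": 0, "tz": 0, "yaw": 0, "claw": 4.6}, {"tx": 0, "ty": 0, "tz": 0, "yaw": 0, "claw": 5.2}, {"tx": 0, "ty": 0, "tz": 0, "yaw": 0, "claw": 5.2}, {"tx": 0, "ty": 0, "tz": 1, "yaw": 0, "claw": 5.2}, {"tx": 0, "ty": 0, "tz": 3, "yaw": 0, "claw": 5.2}, {"tx": 0, "ty": 0, "tz": 4, "yaw": 0, "claw": 5.2}, {"tx": 1.5, "ty": 0.1, "tz": 2, "yaw": 0, "claw": 5.2}, {"tx": 2, "ty": 0.2, "tz": 0, "yaw": 0, "claw": 5.2}, {"tx": 1.9, "ty": 0.2, "tz": 0, "yaw": 0, "claw": 5.2}, {"tx": 0.7, "ty": 0.1, "tz": 0, "yaw": 0, "claw": 5.2}, {"tx": 0, "ty": 0, "tz": 0, "yaw": 0, "claw": 5.2}])

```text
time_s: 18.7
position: [0.506, 0.3229, 0.1669]
tool_rot: [[0.995, 0.102, -0.0], [0.102, -0.995, -0.0], [-0.0, -0.0, -1.0]]
ft_force: [0.4, -0.6, 0.4]
grip_width: 0.0523
gripper_force: 0.0
```

Run:
```python
from h import *
grab(10)
im=cv2.imread('pics/scene10.png');cv2.imwrite('pics/c10.png',cv2.resize(im[270:420,180:380],None,fx=4,fy=4,interpolation=cv2.INTER_CUBIC))
```

```text
(no output)
```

View pics/c10.png

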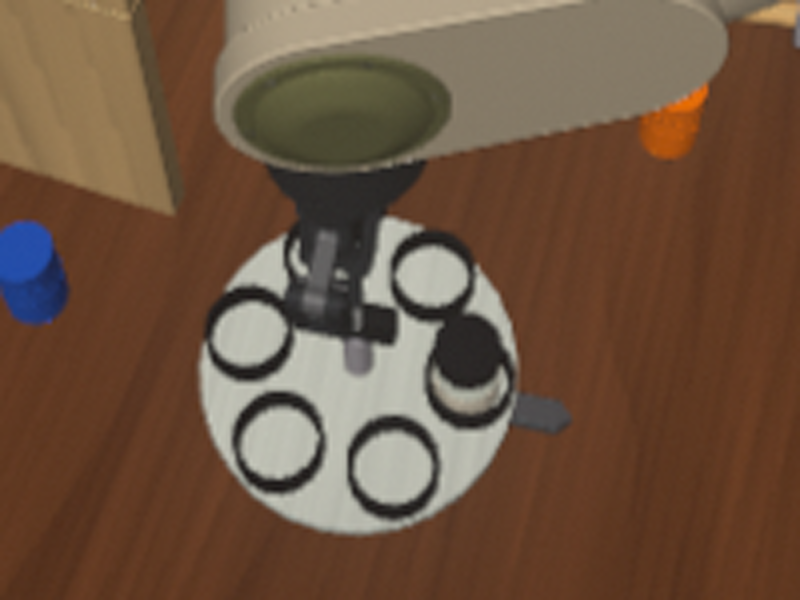

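The pot stands upright in the pocket at the pointer, at (470,370), and the gripper is straight above the handle bar at (370,320).

Request:
servo_tool(newtons=30, steps=[{"tx": 0.05, "ty": 0, "tz": -3, "yaw": 0, "claw": 5.2}, {"tx": 0, "ty": 0, "tz": -3, "yaw": 0, "claw": 5.2}, {"tx": 0, "ty": 0, "tz": -1.4, "yaw": 0, "claw": 5.2}, {"tx": 0, "ty": 0, "tz": -0.5, "yaw": 0, "claw": 5.2}, {"tx": 0, "ty": 0, "tz": 0, "yaw": 0, "claw": 4}, {"tx": 0, "ty": 0, "tz": 0, "yaw": 0, "claw": 3}, {"tx": 0, "ty": 0, "tz": 0, "yaw": 0, "claw": 2}, {"tx": 0, "ty": 0, "tz": 0, "yaw": 0, "claw": 1.4}, {"tx": 0, "ty": 0, "tz": 0, "yaw": 0, "claw": 0.9}, {"tx": 0, "ty": 0, "tz": 0, "yaw": 0, "claw": 0.9}, {"tx": 0, "ty": 0, "tz": 0, "yaw": 0, "claw": 0.9}])

```text
time_s: 19.9
position: [0.5067, 0.3212, 0.089]
tool_rot: [[0.995, 0.102, 0.001], [0.102, -0.995, -0.003], [0.001, 0.003, -1.0]]
ft_force: [-0.2, -12.5, 6.1]
grip_width: 0.0111
gripper_force: 32.9
```

Request:
servo_tool(steps=[{"tx": 0, "ty": -0.17, "tz": 0, "yaw": 0, "claw": 0.9}, {"tx": 0, "ty": 0, "tz": 0, "yaw": 2, "claw": 0.9}, {"tx": 0, "ty": 0, "tz": 0, "yaw": 4, "claw": 0.9}, {"tx": 0, "ty": 0, "tz": 0, "yaw": 4, "claw": 0.9}, {"tx": 0, "ty": 0, "tz": 0, "yaw": 4, "claw": 0.9}, {"tx": 0, "ty": 0, "tz": 0, "yaw": 4, "claw": 0.9}, {"tx": 0, "ty": 0, "tz": 0, "yaw": 4, "claw": 0.9}, {"tx": 0, "ty": 0, "tz": 0, "yaw": 4, "claw": 0.9}, {"tx": 0, "ty": 0, "tz": 0, "yaw": 4, "claw": 0.9}, {"tx": 0, "ty": 0, "tz": 0, "yaw": 4, "claw": 0.9}, {"tx": 0, "ty": 0, "tz": 0, "yaw": 4, "claw": 0.9}, {"tx": 0, "ty": 0, "tz": 0, "yaw": 4, "claw": 0.9}, {"tx": 0, "ty": 0, "tz": 0, "yaw": 4, "claw": 0.9}, {"tx": 0, "ty": 0, "tz": 0, "yaw": 4, "claw": 0.9}, {"tx": 0, "ty": 0, "tz": 0, "yaw": 4, "claw": 0.9}, {"tx": 0, "ty": 0, "tz": 0, "yaw": 3, "claw": 0.9}, {"tx": 0, "ty": 0, "tz": 0, "yaw": 2, "claw": 0.9}, {"tx": 0, "ty": 0, "tz": 0, "yaw": 1, "claw": 0.9}, {"tx": 0, "ty": 0, "tz": 0, "yaw": 0, "claw": 0.9}])

```text
time_s: 21.8
position: [0.507, 0.3207, 0.089]
tool_rot: [[0.408, 0.913, 0.002], [0.913, -0.408, -0.001], [0.0, 0.002, -1.0]]
ft_force: [0.4, -6.7, 5.2]
grip_width: 0.0116
gripper_force: 32.9
```

Request:
servo_tool(steps=[{"tx": 0, "ty": 0.05, "tz": 0, "yaw": 0, "claw": 1.3}, {"tx": 0, "ty": 0, "tz": 0, "yaw": 0, "claw": 2}, {"tx": 0, "ty": 0, "tz": 0, "yaw": 0, "claw": 3}, {"tx": 0, "ty": 0, "tz": 0, "yaw": 0, "claw": 4}, {"tx": 0, "ty": 0, "tz": 0, "yaw": 0, "claw": 4}, {"tx": 0, "ty": 0, "tz": 2, "yaw": 0, "claw": 4}, {"tx": 0, "ty": 0, "tz": 4, "yaw": 0, "claw": 4}, {"tx": 0, "ty": 0, "tz": 4, "yaw": 0, "claw": 4}, {"tx": -1, "ty": -1, "tz": 4, "yaw": 0, "claw": 4}, {"tx": -3, "ty": -3, "tz": 0, "yaw": 0, "claw": 4}, {"tx": -3, "ty": -3, "tz": 0, "yaw": 0, "claw": 4}, {"tx": -3, "ty": -3, "tz": 0, "yaw": 0, "claw": 4}, {"tx": -3, "ty": -3, "tz": 0, "yaw": 0, "claw": 4}, {"tx": -2, "ty": -3, "tz": 0, "yaw": 0, "claw": 4}, {"tx": 0, "ty": -3, "tz": 0, "yaw": 0, "claw": 4}, {"tx": 0, "ty": -3, "tz": 0, "yaw": 0, "claw": 4}, {"tx": 0, "ty": 0, "tz": 0, "yaw": 0, "claw": 4}])

```text
time_s: 23.5
position: [0.3562, 0.0997, 0.2281]
tool_rot: [[0.412, 0.911, 0.001], [0.911, -0.412, -0.0], [-0.0, 0.001, -1.0]]
ft_force: [-0.5, 0.8, -0.2]
grip_width: 0.0399
gripper_force: 0.0
```

Run:
```python
from h import *
grab(11)
im=cv2.imread('pics/top11.png');cv2.imwrite('pics/c11.png',cv2.resize(im[170:320,130:410],None,fx=2.8,fy=2.8,interpolation=cv2.INTER_CUBIC))
for uv,s in rings(11): print(uv.round(1),onz("top",*uv,.033).round(4))
```

```text
[150.1 260.4] [0.4692 0.3732 0.033 ]
[148.1 239.4] [0.5311 0.3793 0.033 ]
```

View pics/c11.png

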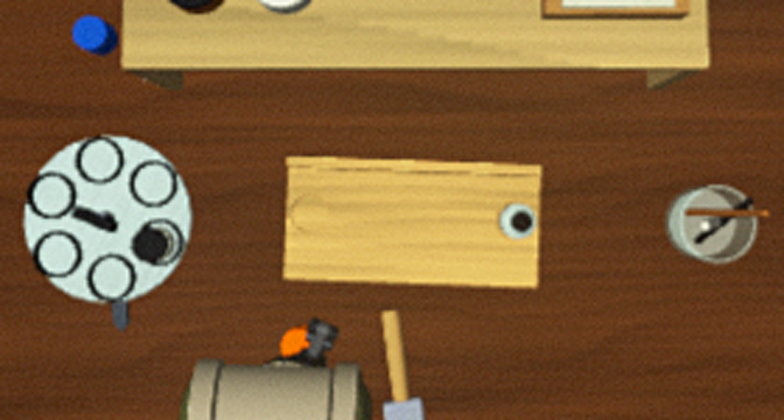

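The carousel has clicked one place: the pot is at (155,243), upright, and an empty pocket is at the pointer (120,312). The bottle at (517,221) is in its well and the jar at (712,222) hasn't moved. The gripper is touching nothing.

```bash
python3 -c "
from rig import env
print(env.close_job())"
```

```text
the job is handed in; nothing more can be done
None
```

I handed the job in at about 23.5 s. The caddy is out from under the shelf, the pot stands upright in the pocket, and the carousel is turned one click anticlockwise, with the bottle and jar left in place. With no tool tilt available, the first 3 cm or so of the drag, which cleared the shelf, was done by pressing down on the board with up to 37 N. The lip was then hooked for the last 6 cm.

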